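# Lock a shelf-beam joint with the mallet

### The arm

A 7-joint arm with a two-finger parallel gripper is mounted at the origin on the work surface. World frame = base frame: x ahead of the robot, y to its left, z up, the work surface at z = 0. Lengths are in m, angles in rad, forces in N, time in s.
With the tool pointing down it reaches from about 0.425 to 0.825 m from the base axis. Payload 3.6 kg.
Tool frame: the origin (TCP) lies at the very end of the fingers, on their centre line; the grasp point (between the pads) lies 19 mm behind it; z points along the fingers, y is the line along which they close (so a half turn about z gives the same grasp; the last joint's range is limited). The gripper opens to 93 mm and grips with 3 to 60 N. Pads are 15 mm wide; open, the fingers measure 128 mm over their backs; the gripper's body (75 mm by 188 mm) begins 65 mm behind the grasp point.
Start: joints at [1.125, 0.615, -0.013, 1.423, 0.008, 1.103, -0.04], TCP at [0.264, -0.594, 0.219] pointing down, gripper open.
Joint ranges: [-3.12, 3.12], [-0.3, 2.06], [-1.34, 1.32], [0.26, 2.42], [-1.36, 4.5], [0.01, 1.98], [-2.84, 2.84]. Speed limits (rad/s): [2.79, 2.79, 3.14, 3.14, 3.14, 3.14, 3.14].

### API

Orientations are given as a rotation vector (axis times angle).
In Python, from workcell import env, optics, order gives the robot as it stands.
- The arm moves only by the tool play_rows, never from a script. Its argument "deltas" is a list of rows, each an object of numbers: "tx", "ty", "tz": the shift along the tool's x, y, z normalised to -1 to 1, where 1 is 0.3 m; "ax", "ay", "az": the turn, a rotation vector about the tool's x, y, z normalised to -1 to 1, where 1 is 120 degrees; "claw": the finger opening in mm, from 0 to 93. In form: [{"tx": .., "ty": .., "tz": .., "ax": .., "ay": .., "az": .., "claw": ..}, ...]. A call has 1 to 10 rows; each row is the pose to reach, as a shift and turn from the pose commanded when the call began, along the tool's axes at that moment; what a row does not reach only later rows make up. A row lasts 1/10 s, in which the tool goes at most 50 mm and 8.59 degrees, less where a joint would pass 70% of its speed; a pose out of reach is approached as far as the arm can. A call with a number of a shift or a turn outside -1 to 1 is refused whole. A call with a gripper value outside its range is refused whole. The fingers move at their own pace and stop on an object; the grip force is fixed at half the most. Time passes only in rows, so rows that repeat a pose let the fingers close. It gives the time, the measured TCP pose, the force, the opening and the grip force at its end, in the units of the state.
- env.read_state(): the state, without advancing time (a new reading comes with each control period).
- optics.read_camera(name): name is "side" or "top"; returns the picture (480x640x3 uint8, red, green, blue); there is no depth.
- optics.get_calibration(name): a dict with "K" (3x3 intrinsics, pixels), "extrinsics" (4x4, takes a point from camera to world coordinates). Camera axes: x right, y down, z forward; pixel columns grow to the right and rows downward; lengths in m; the calibration is good to about 2 mm. A picture is of the moment at which its call begins. get_calibration takes no time and is no camera call.
- order.finish_job(): hands the job in; it is judged then, once.
The state is a dict: "time": time; "joint_pos": joint angles; "joint_velocities": joint speeds; "joint_torque": joint torques, N m; "position": TCP position; "tcp_rot": TCP orientation; "wrist_force": force on the tool from outside, world axes, zero at the start; "ft_torque": the same for the moment, N m; "width": finger opening in m; "grasp_force": force on a finger pad.
Only numpy, scipy, OpenCV 4.12 (cv2) and the standard library are available. Lean on these libraries where they do the work, as an engineer would, in place of code of your own. Each camera call takes 0.05 s, during which the arm holds its last target. There are 200 camera calls.

### The job

Lock the shelf-beam joint on its board: slide the tie bar fully home under the bridge, then take the mallet and knock the sprung locking pin down with a brisk blow (not a slow push, and never with the gripper itself) so that it clicks and stays down. Then stand the mallet back on its head on the cork pad and leave everything else on the bench where it is.

Things in the scene. Friction and masses are not known exactly. Their poses are not given: they have to be found in the camera images.
- beam_joint: Fixed joint of two white steel shelf beams, end to end on a plywood board 110 x 320 mm (local x, y). Origin: centre of the board's underside, on the bench; z up. The beams run along local y, 50 mm wide, tops at z = 57 mm. A grey bridge (66 mm in x, y = 45 to 95 mm, top at z = 90 mm) stands over them, with the locking pin through its top.
- tie_bar (a joint): Dark flat steel bar, 30 x 160 x 10 mm, sliding along the beam tops (local +y of beam_joint, towards and under the bridge) with about 3 N friction. 0 = fully back, 0.070 m = fully home.
- bar_tab (a point): Centre of the upper edge of the tie bar's upright tab: 40 mm in local x, 12 mm thick in local y, 48 mm tall above the bar (bar top at z = 67.5 mm, tab top at 115.5 mm). It moves with the bar: local y of beam_joint = -120 mm + bar travel, local x = 0. There are at least 85 mm between the tab and the bridge.
- lock_pin (a joint): Travel of the steel locking pin, downward: 0 = up, 0.020 m = fully down. Its over-centre spring resists with about 8 N at the top, falling to nothing at 13 mm; short of that it springs back up, past it it clicks and stays down.
- pin_top (a point): Centre of the top of the pin's round flat head (38 mm across, 9 mm thick), at local x = 0, y = 70 mm of beam_joint; 123 mm above the bench when up, 103 mm when down.
- mallet: Loose mallet, about 0.42 kg: black rubber cylinder head, 60 mm across and 80 mm tall, standing on one flat face, with a level wooden handle 24 mm wide and 28 mm thick whose end is 200 mm from the head's axis. Origin: centre of the head's lower face; z along the head's axis, upward; the handle points along local -x at height 40 mm.
- mallet_grip (a point): Place to hold the mallet: on the handle's centre line, 58 mm from the head's axis (local -x) and 40 mm above the lower face.
- pad: Fixed square cork pad, 120 x 120 x 6 mm, where the mallet stands. Origin: centre of its underside.
- wrench: Bystander: loose wrench lying flat, 160 mm long; origin under its middle.
- jar: Bystander: closed jar, 56 mm across, 75 mm tall; origin under its centre.
- carton: Bystander: small cardboard carton 130 x 100 x 70 mm; origin under its centre.
- cup: Bystander: grey cup, 72 mm across, 90 mm tall; origin under its centre.
- tape: Bystander: tape dispenser 170 x 60 mm, 104 mm tall; origin under its centre.
- screwdriver: Bystander: screwdriver lying flat, 190 mm long; origin under its middle.
Things that resemble listed ones, but are neither listed nor needed, are in the scene too. Leave any pink, purple or turquoise look-alike of the mallet alone.

How it is judged:
On the way, in this order (a step that is already met when the one before it is completed fails the run):
1. the tie bar is fully home, the pin still up (value of joint tie_bar above 0.066 m and value of joint lock_pin below 0.005 m), for 0.1 s.
2. the mallet drives the pin down past half its travel in a brisk blow (pin faster than 0.05 m/s while the mallet touches it), the bar still home (contact force between mallet and lock_pin above 0.5 N and velocity of joint lock_pin above 0.05 m/s and value of joint lock_pin above 0.009 m and value of joint tie_bar above 0.066 m).
At the end, for the whole second after the job is handed in: The tie bar is within 4 mm of fully home, the locking pin is down (at least 17 of 20 mm), the mallet stands at rest, released, upright on its head on the cork pad with the head's axis within 45 mm of the pad's centre, and the six bystanders are within 30 mm of where they began (value of joint tie_bar above 0.066 m and value of joint lock_pin above 0.017 m and angle between mallet's own z axis and vertical below 0.08 rad and horizontal distance between mallet and pad below 0.045 m and height (world z) of mallet between 0.003 and 0.01 m and linear speed of mallet below 0.02 m/s and distance of each of wrench, jar, carton, cup, tape, screwdriver from where it was at the start of the episode below 0.03 m); the robot touches nothing.
It fails at once if the gripper or arm pushes on the locking pin (contact force between any of the fingers, the arm and lock_pin above 1 N).
It fails at once if the pin is driven down before the tie bar is home (value of joint lock_pin above 0.01 m and value of joint tie_bar below 0.064 m).
It fails at once if a bystander is moved more than 30 mm (distance of any of wrench, jar, carton, cup, tape, screwdriver from where it was at the start of the episode above 0.03 m).
It also fails if it takes over 67 s, if anything falls off the work surface, if the arm or the gripper's body presses on something with over 40 N, if the wrist force passes 120 N, or if a joint passes its speed limit or range.

## Working session

There is one attempt and no reset: what is moved stays moved. The work goes in short steps, Python scripts to look and compute and a tool call to move; the robot and the scene stay as the last step left them, time stands still between calls to the robot, and variables do not carry over. Pictures are saved under pics/ and viewed, at most 10 in all, crops included, and the job is handed in when it is done.

Besides the shell and the picture viewer there is one more tool, called after "Emit:" by a JSON object that holds its "op" and its "data", one argument or row to a line. play_rows: Moves the arm, as the interface text tells. Scaled input: -1 to 1 covers 0.3 m each way for a shift and 120 degrees each way for a turn. Its arguments: {"type":"object","properties":{"deltas":{"type":"array"}},"required":["deltas"]}

```bash
mkdir -p pics
python3 - <<'E'
from workcell import env, optics, order
import cv2
for n in ("side","top"):
    im=optics.read_camera(n); cv2.imwrite(f"pics/{n}0.png",im[:,:,::-1])
    c=optics.get_calibration(n); print(n,c["K"],c["extrinsics"])
s=env.read_state(); print(s["time"],s["position"],s["tcp_rot"],s["width"])
E
```

```text
side [[440.51665026   0.         315.50757576]
 [  0.         440.51665026 240.9154243 ]
 [  0.           0.           1.        ]] [[-0.9260793  -0.21273888  0.31163968  0.11496837]
 [-0.37732545  0.52566807 -0.76242939  1.0054474 ]
 [-0.00162065 -0.82365966 -0.56708212  0.78248348]
 [ 0.          0.          0.          1.        ]]
top [[600.35240619   0.         316.35490268]
 [  0.         600.35240619 241.84955734]
 [  0.           0.           1.        ]] [[ 2.71674337e-02 -9.82701707e-01  1.83191938e-01  2.59740201e-01]
 [-9.99614731e-01 -2.77491459e-02 -6.12287309e-04  3.68767339e-02]
 [ 5.68511560e-03 -1.83104726e-01 -9.83076975e-01  1.56806933e+00]
 [ 0.00000000e+00  0.00000000e+00  0.00000000e+00  1.00000000e+00]]
0.1 [ 0.2640519  -0.5931598   0.21757967] [-3.07070181e+00 -6.52745595e-01  8.28119961e-04] 0.09269721025967978
```

View pics/top0.png

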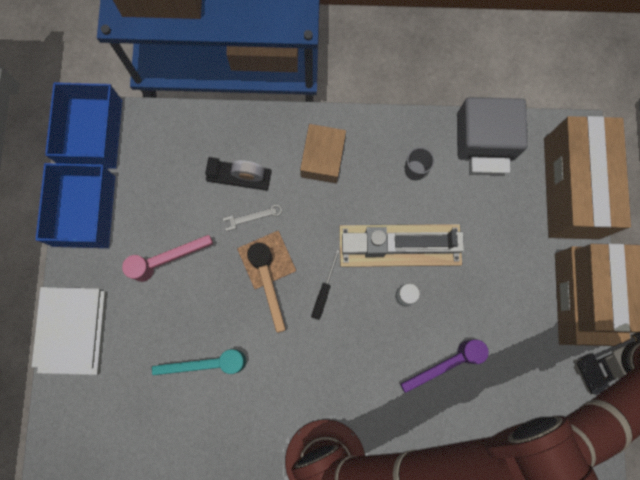

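View pics/side0.png

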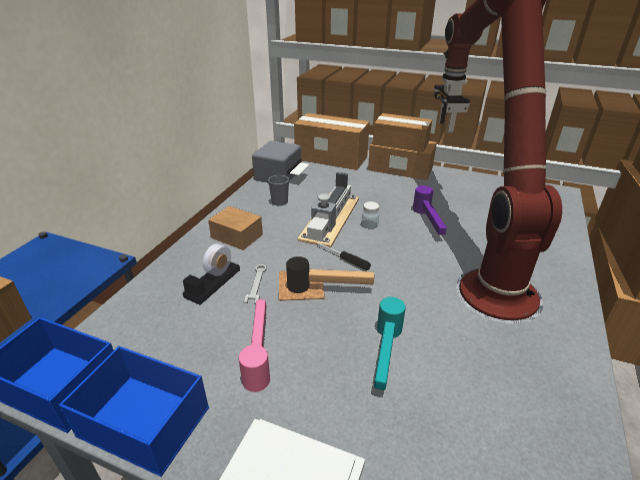

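The top view shows the black mallet's head at about (260,255) and its handle end at (281,328). The pin is at (378,237) and the tab at (453,240). In the side view the head is at (298,265), the pin at (324,200) and the tab at (342,180). I'll zoom in for precise pixels.

Run:
```python
import cv2
t=cv2.imread("pics/top0.png")[210:340,220:480]; cv2.imwrite("pics/tc.png",cv2.resize(t,None,fx=3,fy=3,interpolation=cv2.INTER_CUBIC))
t=cv2.imread("pics/side0.png")[165:305,260:400]; cv2.imwrite("pics/sc.png",cv2.resize(t,None,fx=4,fy=4,interpolation=cv2.INTER_CUBIC))
```

```text
(no output)
```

View pics/tc.png

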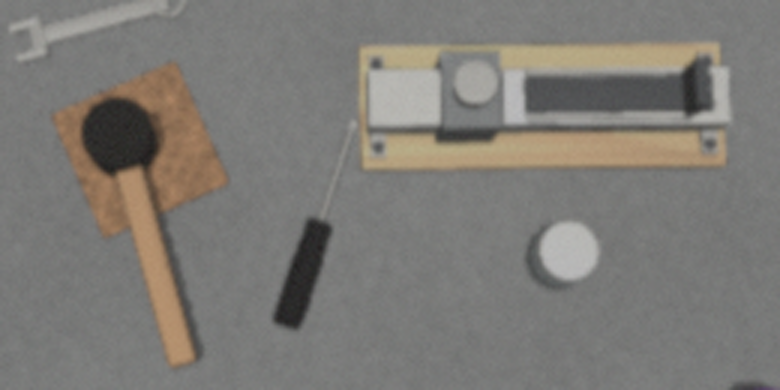

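View pics/sc.png

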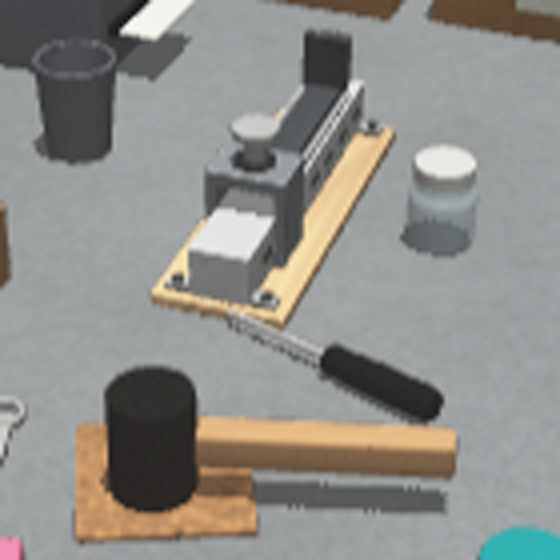

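Top crop: pin head (476,82), tab top (705,82), mallet head top (120,135), handle end (181,362) and pad corners. Side crop: pin head (255,127), tab top (329,36) and head top (151,386). I'll triangulate these points next.

```bash
cat > h.py <<'E'
import numpy as np, cv2
from workcell import env, optics, order
from scipy.spatial.transform import Rotation as R
C={n:optics.get_calibration(n) for n in("side","top")}
def P(n):
    return C[n]["K"]@np.linalg.inv(C[n]["extrinsics"])[:3]
def tri(t,s):
    X=cv2.triangulatePoints(P("top"),P("side"),np.array(t,float),np.array(s,float)).ravel();return X[:3]/X[3]
def onz(n,p,z):
    E=C[n]["extrinsics"];d=E[:3,:3]@np.linalg.inv(C[n]["K"])@[p[0],p[1],1];return E[:3,3]+d*(z-E[2,3])/d[2]
tc=lambda u,v:((u+.5)/3-.5+220,(v+.5)/3-.5+210)
sc=lambda u,v:((u+.5)/4-.5+260,(v+.5)/4-.5+165)
E
python3 - <<'E'
from h import *
np.set_printoptions(precision=4,suppress=True)
for n,t,s,z in(("pin",(476,82),(255,127),.123),("tab",(705,82),(329,36),.1155),("head",(120,135),(151,386),.086)):
    print(n,tri(tc(*t),sc(*s)),onz("top",tc(*t),z),onz("side",sc(*s),z))
print("hend",onz("top",tc(181,362),.06),"neck",onz("top",tc(132,170),.06))
print("hend side",onz("side",sc(457,437),.06), tri(tc(181,362),sc(457,433)))
for c in((178,63),(228,183),(105,236),(54,117)):print("pad",onz("top",tc(*c),.006))
for c in((360,45),(719,42),(725,165),(361,169)):print("board",onz("top",tc(*c),.015))
for c in((152,296),(284,322),(395,128)):print("board side",onz("side",sc(*c),.015))
for n,c in (("jar",(568,250)),("sdriver",(315,218)),("sdtip",(353,122)),("sdend",(287,327))):print(n,onz("top",tc(*c),.075 if n=="jar" else .02))
s=env.read_state();print(R.from_rotvec(s["tcp_rot"]).as_matrix())
E
```

```text
pin [ 0.5458 -0.1156  0.1229] [ 0.5454 -0.1157  0.123 ] [ 0.5465 -0.1154  0.123 ]
tab [ 0.5525 -0.3053  0.1139] [ 0.5522 -0.3049  0.1155] [ 0.5513 -0.3022  0.1155]
head [0.5007 0.177  0.0895] [0.4993 0.1767 0.086 ] [0.5065 0.1731 0.086 ]
hend [0.3145 0.1202 0.06  ] neck [0.4739 0.1677 0.06  ]
hend side [0.3137 0.1173 0.06  ] [0.314  0.1199 0.0652]
pad [0.5782 0.1359 0.006 ]
pad [0.4724 0.0881 0.006 ]
pad [0.423  0.1933 0.006 ]
pad [0.5267 0.243  0.006 ]
board [ 0.5971 -0.0245  0.015 ]
board [ 0.6088 -0.3415  0.015 ]
board [ 0.4991 -0.3449  0.015 ]
board [ 0.4867 -0.0276  0.015 ]
board side [ 0.5928 -0.0172  0.015 ]
board side [ 0.4858 -0.0228  0.015 ]
board side [ 0.4998 -0.3444  0.015 ]
jar [ 0.4148 -0.1984  0.075 ]
sdriver [0.4422 0.0115 0.02  ]
sdtip [ 0.5272 -0.0196  0.02  ]
sdend [0.348  0.0331 0.02  ]
[[ 0.9135  0.4068 -0.001 ]
 [ 0.4068 -0.9135  0.0021]
 [-0.     -0.0023 -1.    ]]
```

Both views agree: the pin comes out at z = 0.123 and the tab at 0.114. The board centre is about (0.548, -0.1845), with its y axis along (-0.036, 0.999). First I'll swing clear of the box stack and align the tool with the board.

Emit:
{"op": "play_rows", "data": {
  "deltas": [
    {"tx":0.325,"ty":-0.731,"tz":-0.1,"ax":0,"ay":0,"az":0.183,"claw":0},
    {"tx":0.325,"ty":-0.731,"tz":-0.1,"ax":0,"ay":0,"az":0.183,"claw":0},
    {"tx":0.325,"ty":-0.731,"tz":-0.1,"ax":0,"ay":0,"az":0.183,"claw":0},
    {"tx":0.325,"ty":-0.731,"tz":-0.1,"ax":0,"ay":0,"az":0.183,"claw":0},
    {"tx":0.325,"ty":-0.731,"tz":-0.1,"ax":0,"ay":0,"az":0.183,"claw":0},
    {"tx":0.325,"ty":-0.731,"tz":-0.1,"ax":0,"ay":0,"az":0.183,"claw":0},
    {"tx":0.325,"ty":-0.731,"tz":-0.1,"ax":0,"ay":0,"az":0.183,"claw":0},
    {"tx":0.325,"ty":-0.731,"tz":-0.1,"ax":0,"ay":0,"az":0.183,"claw":0}
  ]
}}

```text
time: 0.9
position: [0.2641, -0.3551, 0.2486]
tcp_rot: [3.14, 0.054, -0.0]
wrist_force: [-0.7, -0.6, -0.0]
width: 0.0334
grasp_force: 0.0
```

Emit:
{"op": "play_rows", "data": {
  "deltas": [
    {"tx":0.966,"ty":0.037,"tz":0,"ax":0,"ay":0,"az":0,"claw":0},
    {"tx":0.966,"ty":0.037,"tz":0,"ax":0,"ay":0,"az":0,"claw":0},
    {"tx":0.966,"ty":0.037,"tz":0,"ax":0,"ay":0,"az":0,"claw":0},
    {"tx":0.966,"ty":0.037,"tz":0,"ax":0,"ay":0,"az":0,"claw":0},
    {"tx":0.966,"ty":0.037,"tz":0,"ax":0,"ay":0,"az":0,"claw":0},
    {"tx":0.966,"ty":0.037,"tz":0,"ax":0,"ay":0,"az":0,"claw":0},
    {"tx":0.966,"ty":0.037,"tz":0.54,"ax":0,"ay":0,"az":0,"claw":0},
    {"tx":0.966,"ty":0.037,"tz":0.54,"ax":0,"ay":0,"az":0,"claw":0},
    {"tx":0.966,"ty":0.037,"tz":0.54,"ax":0,"ay":0,"az":0,"claw":0},
    {"tx":0.966,"ty":0.037,"tz":0.54,"ax":0,"ay":0,"az":0,"claw":0}
  ]
}}

```text
time: 1.9
position: [0.5498, -0.3537, 0.0791]
tcp_rot: [-3.134, -0.053, 0.019]
wrist_force: [-0.1, -0.6, -0.9]
width: 0.0002
grasp_force: 0.0
```

Emit:
{"op": "play_rows", "data": {
  "deltas": [
    {"tx":0,"ty":-0.03,"tz":0,"ax":0,"ay":0,"az":0,"claw":0},
    {"tx":0,"ty":-0.06,"tz":0,"ax":0,"ay":0,"az":0,"claw":0},
    {"tx":0,"ty":-0.09,"tz":0,"ax":0,"ay":0,"az":0,"claw":0},
    {"tx":0,"ty":-0.12,"tz":0,"ax":0,"ay":0,"az":0,"claw":0},
    {"tx":0,"ty":-0.15,"tz":0,"ax":0,"ay":0,"az":0,"claw":0},
    {"tx":0,"ty":-0.18,"tz":0,"ax":0,"ay":0,"az":0,"claw":0},
    {"tx":0,"ty":-0.21,"tz":0,"ax":0,"ay":0,"az":0,"claw":0},
    {"tx":0,"ty":-0.24,"tz":0,"ax":0,"ay":0,"az":0,"claw":0},
    {"tx":0,"ty":-0.26,"tz":0,"ax":0,"ay":0,"az":0,"claw":0},
    {"tx":0,"ty":-0.27,"tz":0,"ax":0,"ay":0,"az":0,"claw":0}
  ]
}}

```text
time: 2.9
position: [0.5512, -0.2723, 0.0864]
tcp_rot: [-3.14, -0.057, 0.001]
wrist_force: [1.3, -3.2, 2.5]
width: 0.0007
grasp_force: 1.6
```

Emit:
{"op": "play_rows", "data": {
  "deltas": [
    {"tx":0,"ty":-0.01,"tz":0,"ax":0,"ay":0,"az":0,"claw":0},
    {"tx":0,"ty":-0.02,"tz":0,"ax":0,"ay":0,"az":0,"claw":0},
    {"tx":0,"ty":-0.03,"tz":0,"ax":0,"ay":0,"az":0,"claw":0},
    {"tx":0,"ty":-0.035,"tz":0,"ax":0,"ay":0,"az":0,"claw":0},
    {"tx":0,"ty":-0.035,"tz":0,"ax":0,"ay":0,"az":0,"claw":0}
  ]
}}

```text
time: 3.4
position: [0.5508, -0.2625, 0.0864]
tcp_rot: [-3.14, -0.056, 0.001]
wrist_force: [1.4, -1.9, 1.8]
width: 0.0001
grasp_force: 1.1
```

Emit:
{"op": "play_rows", "data": {
  "deltas": [
    {"tx":0,"ty":-0.01,"tz":0,"ax":0,"ay":0,"az":0,"claw":0},
    {"tx":0,"ty":-0.015,"tz":0,"ax":0,"ay":0,"az":0,"claw":0},
    {"tx":0,"ty":-0.015,"tz":0,"ax":0,"ay":0,"az":0,"claw":0}
  ]
}}

```text
time: 3.7
position: [0.5506, -0.258, 0.0864]
tcp_rot: [-3.14, -0.057, 0.001]
wrist_force: [1.4, -2.7, 2.0]
width: 0.0007
grasp_force: 1.2
```

Emit:
{"op": "play_rows", "data": {
  "deltas": [
    {"tx":0,"ty":-0.008,"tz":0,"ax":0,"ay":0,"az":0,"claw":0},
    {"tx":0,"ty":-0.016,"tz":0,"ax":0,"ay":0,"az":0,"claw":0},
    {"tx":0,"ty":-0.016,"tz":0,"ax":0,"ay":0,"az":0,"claw":0}
  ]
}}

```text
time: 4.0
position: [0.5506, -0.2573, 0.0866]
tcp_rot: [3.136, 0.053, 0.002]
wrist_force: [2.0, -7.5, -2.0]
width: 0.0004
grasp_force: 3.7
```

Emit:
{"op": "play_rows", "data": {
  "deltas": [
    {"tx":0,"ty":-0.008,"tz":0,"ax":0,"ay":0,"az":0,"claw":0},
    {"tx":0,"ty":-0.008,"tz":0,"ax":0,"ay":0,"az":0,"claw":0}
  ]
}}

```text
time: 4.2
position: [0.5506, -0.2573, 0.0867]
tcp_rot: [3.133, 0.051, 0.003]
wrist_force: [2.0, -10.3, -3.4]
width: 0.0006
grasp_force: 5.1
```

The bar hit its stop where I predicted (TCP y = -0.257, force rising), so it's home. Now I'll back off and lift.

Emit:
{"op": "play_rows", "data": {
  "deltas": [
    {"tx":0,"ty":0.12,"tz":0,"ax":0,"ay":0,"az":0,"claw":0},
    {"tx":0,"ty":0.12,"tz":-0.2,"ax":0,"ay":0,"az":0,"claw":0},
    {"tx":0,"ty":0.12,"tz":-0.6,"ax":0,"ay":0,"az":0,"claw":70},
    {"tx":0,"ty":0.12,"tz":-0.6,"ax":0,"ay":0,"az":0,"claw":70},
    {"tx":0,"ty":0.12,"tz":-0.6,"ax":0,"ay":0,"az":0,"claw":70},
    {"tx":-0.1,"ty":-0.6,"tz":-0.6,"ax":0,"ay":0,"az":-0.124,"claw":70},
    {"tx":-0.1,"ty":-0.6,"tz":-0.6,"ax":0,"ay":0,"az":-0.124,"claw":70},
    {"tx":-0.2,"ty":-1,"tz":-0.6,"ax":0,"ay":0,"az":-0.124,"claw":70},
    {"tx":-0.2,"ty":-1,"tz":-0.6,"ax":0,"ay":0,"az":-0.124,"claw":70},
    {"tx":-0.2,"ty":-1,"tz":-0.6,"ax":0,"ay":0,"az":-0.124,"claw":70}
  ]
}}

```text
time: 5.2
position: [0.498, -0.0393, 0.2659]
tcp_rot: [-3.104, -0.464, 0.006]
wrist_force: [0.7, 0.1, 0.7]
width: 0.0599
grasp_force: 0.0
```

Emit:
{"op": "play_rows", "data": {
  "deltas": [
    {"tx":0,"ty":0,"tz":0,"ax":0,"ay":0,"az":-0.124,"claw":70},
    {"tx":0,"ty":0,"tz":0,"ax":0,"ay":0,"az":0,"claw":70}
  ]
}}

```text
time: 5.4
position: [0.4983, -0.0386, 0.266]
tcp_rot: [-3.102, -0.474, 0.007]
wrist_force: [0.1, -1.7, -0.0]
width: 0.0693
grasp_force: 0.0
```

Emit:
{"op": "play_rows", "data": {
  "deltas": [
    {"tx":0.042,"ty":-0.684,"tz":0.0,"claw":70,"ax":0,"ay":0,"az":0},
    {"tx":0.042,"ty":-0.684,"tz":0.0,"claw":70,"ax":0,"ay":0,"az":0},
    {"tx":0.042,"ty":-0.684,"tz":0.0,"claw":70,"ax":0,"ay":0,"az":0},
    {"tx":0.042,"ty":-0.684,"tz":0.2,"claw":70,"ax":0,"ay":0,"az":0},
    {"tx":0.042,"ty":-0.684,"tz":0.487,"claw":70,"ax":0,"ay":0,"az":0},
    {"tx":0.042,"ty":-0.684,"tz":0.487,"claw":70,"ax":0,"ay":0,"az":0},
    {"tx":0.042,"ty":-0.684,"tz":0.487,"claw":70,"ax":0,"ay":0,"az":0},
    {"tx":0.042,"ty":-0.684,"tz":0.487,"claw":70,"ax":0,"ay":0,"az":0}
  ]
}}

```text
time: 6.2
position: [0.4506, 0.1573, 0.1192]
tcp_rot: [3.106, 0.465, -0.01]
wrist_force: [0.7, 0.6, 1.5]
width: 0.0702
grasp_force: 0.0
```

Run:
```python
from h import *
s=env.read_state();print(s["position"],s["tcp_rot"])
a=optics.read_camera("side")[150:320,250:420,::-1];b=optics.read_camera("top")[200:340,230:480,::-1]
a=cv2.resize(a,(400,400),interpolation=2);b=cv2.resize(b,(400,224),interpolation=2)
m=np.zeros((400,800,3),np.uint8);m[:,:400]=a;m[:224,400:]=b;cv2.imwrite("pics/m1.png",m)
```

```text
[0.450636   0.15727632 0.11917582] [ 3.10631338  0.46470849 -0.01009337]
```

View pics/m1.png

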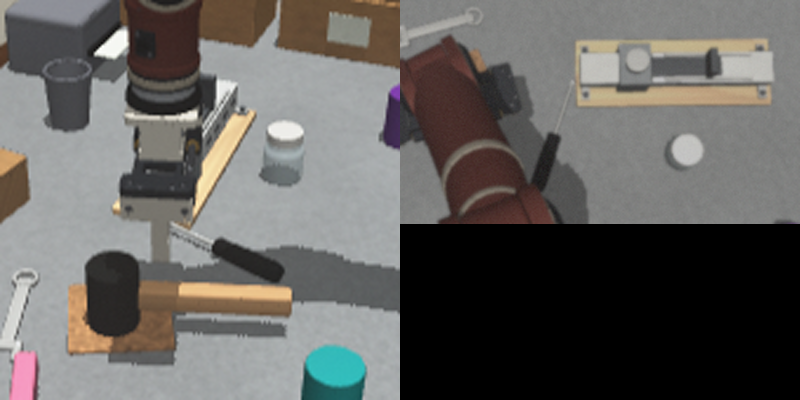

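The mosaic shows the tab moved up towards the bridge at (713,62). The open gripper is above the handle, just behind the head at (113,290). I'll descend and grip.

Emit:
{"op": "play_rows", "data": {
  "deltas": [
    {"tx":0,"ty":-0.01,"tz":0.13,"ax":0,"ay":0,"az":0,"claw":70},
    {"tx":0,"ty":-0.01,"tz":0.25,"ax":0,"ay":0,"az":0,"claw":70},
    {"tx":0,"ty":-0.01,"tz":0.305,"ax":0,"ay":0,"az":0,"claw":70},
    {"tx":0,"ty":-0.01,"tz":0.305,"ax":0,"ay":0,"az":0,"claw":70},
    {"tx":0,"ty":-0.01,"tz":0.305,"ax":0,"ay":0,"az":0,"claw":0},
    {"tx":0,"ty":-0.01,"tz":0.305,"ax":0,"ay":0,"az":0,"claw":0},
    {"tx":0,"ty":-0.01,"tz":0.305,"ax":0,"ay":0,"az":0,"claw":0},
    {"tx":0,"ty":-0.01,"tz":0.305,"ax":0,"ay":0,"az":0,"claw":0},
    {"tx":0,"ty":-0.01,"tz":0.305,"ax":0,"ay":0,"az":0,"claw":0},
    {"tx":0,"ty":-0.01,"tz":0.305,"ax":0,"ay":0,"az":0,"claw":0}
  ]
}}

```text
time: 7.3
position: [0.4518, 0.1605, 0.0293]
tcp_rot: [-3.107, -0.463, 0.0]
wrist_force: [-1.5, 2.0, 1.8]
width: 0.0264
grasp_force: 0.9
```

Run:
```python
from h import *
s=env.read_state();print(s["position"],s["tcp_rot"],s["width"],s["grasp_force"],s["wrist_force"])
```

```text
[0.45181469 0.16050932 0.02933299] [-3.10666982e+00 -4.62667742e-01  1.71650996e-04] 0.026373312162136658 0.9335041791200638 [-1.49046167  1.95215079  1.83073139]
```

Emit:
{"op": "play_rows", "data": {
  "deltas": [
    {"tx":0,"ty":0,"tz":0,"ax":0,"ay":0,"az":0,"claw":0},
    {"tx":0,"ty":0,"tz":0,"ax":0,"ay":0,"az":0,"claw":0},
    {"tx":0,"ty":0,"tz":0,"ax":0,"ay":0,"az":0,"claw":0}
  ]
}}

```text
time: 7.6
position: [0.4517, 0.1607, 0.0292]
tcp_rot: [-3.107, -0.463, 0.0]
wrist_force: [-1.7, 1.4, 3.4]
width: 0.0241
grasp_force: 29.3
```

Emit:
{"op": "play_rows", "data": {
  "deltas": [
    {"tx":0,"ty":0,"tz":-0.05,"ax":0,"ay":0,"az":0,"claw":0},
    {"tx":0,"ty":0,"tz":-0.15,"ax":0,"ay":0,"az":0,"claw":0},
    {"tx":0,"ty":0,"tz":-0.25,"ax":0,"ay":0,"az":0,"claw":0},
    {"tx":0,"ty":0,"tz":-0.35,"ax":0,"ay":0,"az":0,"claw":0},
    {"tx":0,"ty":0,"tz":-0.45,"ax":0,"ay":0,"az":0,"claw":0},
    {"tx":0,"ty":0,"tz":-0.55,"ax":0,"ay":0,"az":0,"claw":0},
    {"tx":0,"ty":0,"tz":-0.6,"ax":0,"ay":0,"az":0,"claw":0},
    {"tx":0,"ty":0,"tz":-0.6,"ax":0,"ay":0,"az":0,"claw":0}
  ]
}}

```text
time: 8.4
position: [0.4528, 0.1594, 0.21]
tcp_rot: [3.107, 0.46, 0.004]
wrist_force: [0.1, 0.6, -5.2]
width: 0.0242
grasp_force: 30.0
```

Run:
```python
from h import *
s=env.read_state();print(s["position"],s["tcp_rot"],s["width"],s["grasp_force"],s["wrist_force"],s["ft_torque"])
a=optics.read_camera("side")[110:310,230:430,::-1];b=optics.read_camera("top")[200:340,230:480,::-1]
m=np.zeros((500,800,3),np.uint8);m[:,:500]=cv2.resize(a,(500,500),interpolation=2);m[:168,500:]=cv2.resize(b,(300,168),interpolation=2);cv2.imwrite("pics/m2.png",m)
```

```text
[0.4527572  0.15940127 0.20998094] [3.10749564 0.45998725 0.00363955] 0.024202299034798345 29.973058104515076 [ 0.07737706  0.57496188 -5.233495  ] [-0.01831649  0.15498226 -0.02705905]
```

View pics/m2.png

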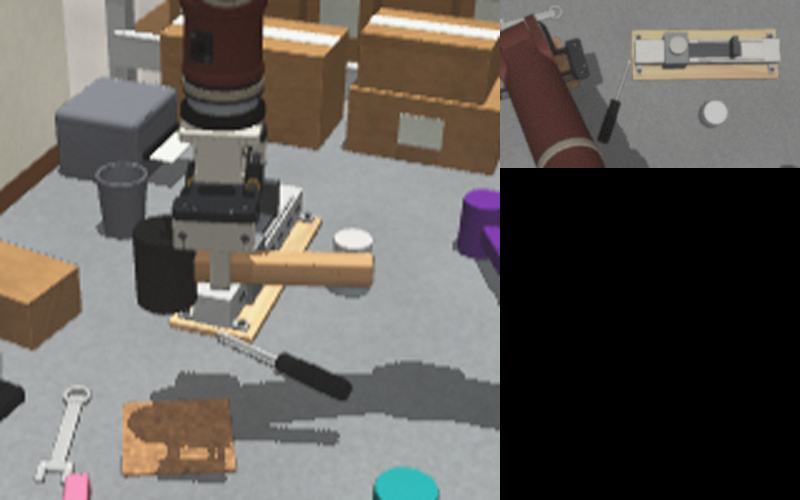

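The mallet is held level and well clear. The tab in the top inset shows the bar home. Now I'll carry it over the pin.

Emit:
{"op": "play_rows", "data": {
  "deltas": [
    {"tx":-0.01,"ty":0.08,"tz":0,"ax":0,"ay":0,"az":0,"claw":0},
    {"tx":-0.03,"ty":0.2,"tz":0,"ax":0,"ay":0,"az":0,"claw":0},
    {"tx":-0.05,"ty":0.32,"tz":0,"ax":0,"ay":0,"az":0,"claw":0},
    {"tx":-0.065,"ty":0.44,"tz":0,"ax":0,"ay":0,"az":0,"claw":0},
    {"tx":-0.083,"ty":0.56,"tz":0,"ax":0,"ay":0,"az":0,"claw":0},
    {"tx":-0.1,"ty":0.68,"tz":0,"ax":0,"ay":0,"az":0,"claw":0},
    {"tx":-0.118,"ty":0.8,"tz":0,"ax":0,"ay":0,"az":0,"claw":0},
    {"tx":-0.135,"ty":0.91,"tz":0,"ax":0,"ay":0,"az":0,"claw":0},
    {"tx":-0.143,"ty":0.969,"tz":0,"ax":0,"ay":0,"az":0,"claw":0},
    {"tx":-0.143,"ty":0.969,"tz":0,"ax":0,"ay":0,"az":0,"claw":0}
  ]
}}

```text
time: 9.5
position: [0.4939, -0.135, 0.2065]
tcp_rot: [3.108, 0.451, -0.008]
wrist_force: [0.7, -0.8, -5.2]
width: 0.0237
grasp_force: 30.0
```

Emit:
{"op": "play_rows", "data": {
  "deltas": [
    {"tx":0,"ty":0,"tz":0,"ax":0,"ay":0,"az":0,"claw":0},
    {"tx":0,"ty":0,"tz":0,"ax":0,"ay":0,"az":0,"claw":0}
  ]
}}

```text
time: 9.7
position: [0.4949, -0.1286, 0.2079]
tcp_rot: [-3.105, -0.466, 0.004]
wrist_force: [1.1, 0.2, -4.7]
width: 0.0237
grasp_force: 30.0
```

Run:
```python
from h import *
s=env.read_state();print(s["position"],s["tcp_rot"],s["width"],s["grasp_force"],s["wrist_force"],s["ft_torque"])
a=optics.read_camera("side")[100:260,250:410,::-1];b=optics.read_camera("top")[200:320,320:480,::-1]
m=np.zeros((400,800,3),np.uint8);m[:,:400]=cv2.resize(a,(400,400),interpolation=2);m[:300,400:]=cv2.resize(b,(400,300),interpolation=2);cv2.imwrite("pics/m3.png",m)
```

```text
[ 0.49488203 -0.12864497  0.20791909] [-3.10469772 -0.46575297  0.00383969] 0.023743851064332397 29.973343312740326 [ 1.08074951  0.18720481 -4.67677293] [-0.00357357  0.13104336  0.02628439]
```

View pics/m3.png

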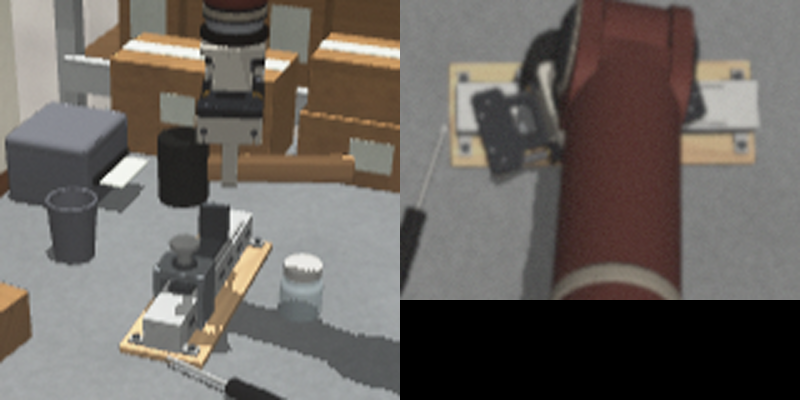

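In the side view the head's underside (181,195) is directly above the pin at (183,240), which is still up. The arm hides the pin in the top view. Strike now.

Emit:
{"op": "play_rows", "data": {
  "deltas": [
    {"tx":0,"ty":0.005,"tz":0.07,"ax":0,"ay":0,"az":0,"claw":0},
    {"tx":0,"ty":0.005,"tz":0.16,"ax":0,"ay":0,"az":0,"claw":0},
    {"tx":0,"ty":0.005,"tz":0.25,"ax":0,"ay":0,"az":0,"claw":0},
    {"tx":0,"ty":0.005,"tz":0.29,"ax":0,"ay":0,"az":0,"claw":0}
  ]
}}

```text
time: 10.2
position: [0.4937, -0.1315, 0.1216]
tcp_rot: [-3.106, -0.464, 0.009]
wrist_force: [-11.5, -0.1, 19.9]
width: 0.024
grasp_force: 30.0
```

Emit:
{"op": "play_rows", "data": {
  "deltas": [
    {"tx":0,"ty":0,"tz":-0.06,"ax":0,"ay":0,"az":0,"claw":0},
    {"tx":0,"ty":0,"tz":-0.14,"ax":0,"ay":0,"az":0,"claw":0},
    {"tx":0,"ty":0,"tz":-0.24,"ax":0,"ay":0,"az":0,"claw":0},
    {"tx":0,"ty":0,"tz":-0.29,"ax":0,"ay":0,"az":0,"claw":0},
    {"tx":0,"ty":0,"tz":-0.29,"ax":0,"ay":0,"az":0,"claw":0}
  ]
}}

```text
time: 10.7
position: [0.4981, -0.1316, 0.2117]
tcp_rot: [3.105, 0.464, 0.01]
wrist_force: [0.1, -0.5, -4.8]
width: 0.0236
grasp_force: 30.0
```

Run:
```python
from h import *
s=env.read_state();print(s["position"],s["tcp_rot"],s["width"],s["grasp_force"],s["wrist_force"],s["ft_torque"])
a=optics.read_camera("side")[100:260,250:410,::-1]
cv2.imwrite("pics/m4.png",cv2.resize(a,(600,600),interpolation=2))
```

```text
[ 0.49808644 -0.13159572  0.21174502] [3.10503529 0.46382868 0.00977316] 0.02362544214564524 29.99876171350479 [ 0.09869447 -0.54330187 -4.77521389] [-0.02318365  0.13691222 -0.01580711]
```

View pics/m4.png

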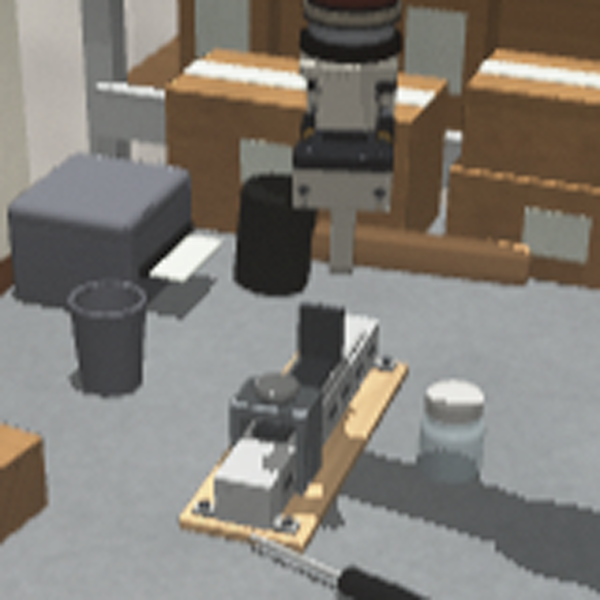

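The blow landed (20 N at the end): the pin head sits low on the bridge at (272,385) and stays down. The mallet has pitched about 4–5° in the grip, head up. I'll carry it back and take out that tilt.

Emit:
{"op": "play_rows", "data": {
  "deltas": [
    {"tx":0.01,"ty":-0.08,"tz":0,"ax":0,"ay":0,"az":0,"claw":0},
    {"tx":0.027,"ty":-0.2,"tz":0,"ax":0,"ay":0,"az":0,"claw":0},
    {"tx":0.043,"ty":-0.32,"tz":0,"ax":0,"ay":0,"az":0,"claw":0},
    {"tx":0.06,"ty":-0.44,"tz":0,"ax":0,"ay":0,"az":0,"claw":0},
    {"tx":0.075,"ty":-0.56,"tz":0,"ax":0,"ay":0,"az":0,"claw":0},
    {"tx":0.09,"ty":-0.68,"tz":0,"ax":0,"ay":0,"az":0,"claw":0},
    {"tx":0.107,"ty":-0.8,"tz":0,"ax":0,"ay":-0.02,"az":0,"claw":0},
    {"tx":0.12,"ty":-0.9,"tz":0,"ax":0,"ay":-0.04,"az":0,"claw":0},
    {"tx":0.127,"ty":-0.943,"tz":0,"ax":0,"ay":-0.04,"az":0,"claw":0},
    {"tx":0.127,"ty":-0.943,"tz":0,"ax":0,"ay":-0.04,"az":0,"claw":0}
  ]
}}

```text
time: 11.75
position: [0.449, 0.152, 0.2079]
tcp_rot: [3.092, 0.468, -0.133]
wrist_force: [-1.2, -0.7, -4.7]
width: 0.0237
grasp_force: 30.0
```

Emit:
{"op": "play_rows", "data": {
  "deltas": [
    {"tx":0,"ty":0,"tz":0.1,"ax":0,"ay":0,"az":0,"claw":0},
    {"tx":0,"ty":0,"tz":0.2,"ax":0,"ay":0,"az":0,"claw":0},
    {"tx":0,"ty":0,"tz":0.3,"ax":0,"ay":0,"az":0,"claw":0},
    {"tx":0,"ty":0,"tz":0.4,"ax":0,"ay":0,"az":0,"claw":0},
    {"tx":0,"ty":0,"tz":0.45,"ax":0,"ay":0,"az":0,"claw":0},
    {"tx":0,"ty":0,"tz":0.45,"ax":0,"ay":0,"az":0,"claw":0},
    {"tx":0,"ty":0,"tz":0.45,"ax":0,"ay":0,"az":0,"claw":0}
  ]
}}

```text
time: 12.45
position: [0.44, 0.1449, 0.0748]
tcp_rot: [3.092, 0.456, -0.129]
wrist_force: [0.7, -0.1, -4.4]
width: 0.0235
grasp_force: 30.0
```

Run:
```python
from h import *
s=env.read_state();print(s["position"],s["tcp_rot"],s["width"],s["wrist_force"]);print(R.from_rotvec(s["tcp_rot"]).as_matrix().round(3))
a=optics.read_camera("side")[180:330,240:440,::-1]
cv2.imwrite("pics/m5.png",cv2.resize(a,(800,600),interpolation=2))
```

```text
[0.4400005  0.14488928 0.07475141] [ 3.09226603  0.45616866 -0.12897168] 0.023496097158006587 [ 0.6639175  -0.08559359 -4.42013204]
[[ 0.954  0.289 -0.08 ]
 [ 0.288 -0.957 -0.025]
 [-0.083  0.001 -0.997]]
```

View pics/m5.png

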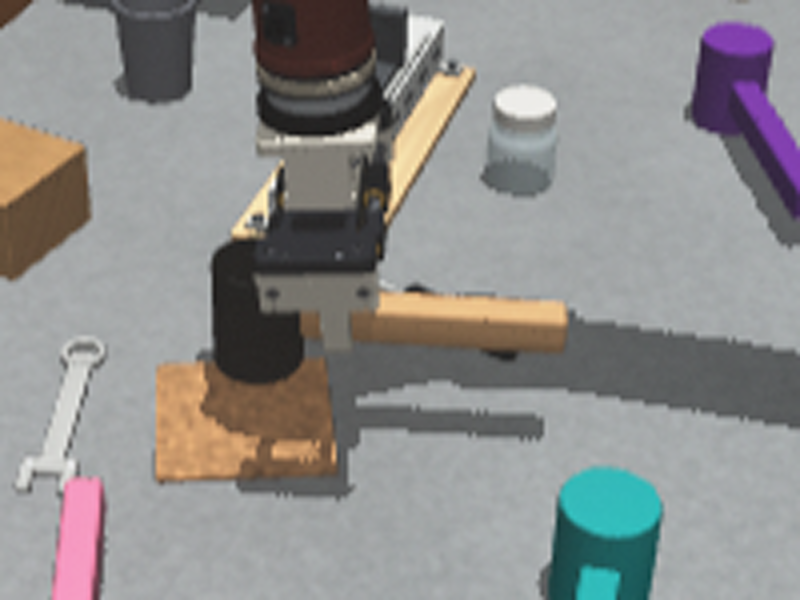

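The mallet is level again to about 1° (handle edge from (400,293) to (567,304)) and sits above the pad. Lowering it now.

Emit:
{"op": "play_rows", "data": {
  "deltas": [
    {"tx":0.02,"ty":-0.01,"tz":0.04,"ax":0,"ay":0,"az":0,"claw":0},
    {"tx":0.04,"ty":-0.011,"tz":0.08,"ax":0,"ay":0,"az":0,"claw":0},
    {"tx":0.055,"ty":-0.011,"tz":0.115,"ax":0,"ay":0,"az":0,"claw":0},
    {"tx":0.057,"ty":-0.011,"tz":0.13,"ax":0,"ay":0,"az":0,"claw":0},
    {"tx":0.057,"ty":-0.011,"tz":0.13,"ax":0,"ay":0,"az":0,"claw":0}
  ]
}}

```text
time: 13.0
position: [0.4509, 0.1534, 0.0332]
tcp_rot: [3.092, 0.46, -0.133]
wrist_force: [0.1, -0.7, -5.1]
width: 0.0234
grasp_force: 30.0
```

Emit:
{"op": "play_rows", "data": {
  "deltas": [
    {"tx":0,"ty":0,"tz":0.008,"ax":0,"ay":0,"az":0,"claw":0},
    {"tx":0,"ty":0,"tz":0.014,"ax":0,"ay":0,"az":0,"claw":0},
    {"tx":0,"ty":0,"tz":0.014,"ax":0,"ay":0,"az":0,"claw":0}
  ]
}}

```text
time: 13.3
position: [0.4512, 0.1535, 0.0301]
tcp_rot: [3.093, 0.46, -0.13]
wrist_force: [-0.7, 0.1, -5.3]
width: 0.0238
grasp_force: 30.0
```

Still hanging free; lowering in small steps until it touches.

Emit:
{"op": "play_rows", "data": {
  "deltas": [
    {"tx":0,"ty":0,"tz":0.008,"ax":0,"ay":0,"az":0,"claw":0},
    {"tx":0,"ty":0,"tz":0.008,"ax":0,"ay":0,"az":0,"claw":0}
  ]
}}

```text
time: 13.5
position: [0.4513, 0.1535, 0.0277]
tcp_rot: [3.093, 0.46, -0.129]
wrist_force: [-0.4, -0.1, -6.0]
width: 0.0237
grasp_force: 30.0
```

Emit:
{"op": "play_rows", "data": {
  "deltas": [
    {"tx":0,"ty":0,"tz":0.006,"ax":0,"ay":0,"az":0,"claw":0},
    {"tx":0,"ty":0,"tz":0.006,"ax":0,"ay":0,"az":0,"claw":0}
  ]
}}

```text
time: 13.7
position: [0.4511, 0.1535, 0.0275]
tcp_rot: [3.093, 0.46, -0.128]
wrist_force: [-2.3, -0.8, 8.2]
width: 0.0237
grasp_force: 30.0
```

Contact made (+8 N). Release, then lift.

Emit:
{"op": "play_rows", "data": {
  "deltas": [
    {"tx":0,"ty":0,"tz":-0.002,"ax":0,"ay":0,"az":0,"claw":26},
    {"tx":0,"ty":0,"tz":-0.002,"ax":0,"ay":0,"az":0,"claw":32},
    {"tx":0,"ty":0,"tz":-0.002,"ax":0,"ay":0,"az":0,"claw":45},
    {"tx":0,"ty":0,"tz":-0.002,"ax":0,"ay":0,"az":0,"claw":65},
    {"tx":0,"ty":0,"tz":-0.002,"ax":0,"ay":0,"az":0,"claw":75},
    {"tx":0,"ty":0,"tz":-0.002,"ax":0,"ay":0,"az":0,"claw":75},
    {"tx":0,"ty":0,"tz":-0.002,"ax":0,"ay":0,"az":0,"claw":75}
  ]
}}

```text
time: 14.4
position: [0.451, 0.1534, 0.0264]
tcp_rot: [3.093, 0.46, -0.13]
wrist_force: [0.1, -0.1, 0.1]
width: 0.0675
grasp_force: 0.0
```

Emit:
{"op": "play_rows", "data": {
  "deltas": [
    {"tx":0,"ty":0,"tz":-0.08,"ax":0,"ay":0,"az":0,"claw":75},
    {"tx":0,"ty":0,"tz":-0.2,"ax":0,"ay":0,"az":0,"claw":75},
    {"tx":0,"ty":0,"tz":-0.35,"ax":0,"ay":0,"az":0,"claw":75},
    {"tx":0,"ty":0,"tz":-0.5,"ax":0,"ay":0,"az":0,"claw":75},
    {"tx":0,"ty":0,"tz":-0.65,"ax":0,"ay":0,"az":0,"claw":75},
    {"tx":0,"ty":0,"tz":-0.7,"ax":0,"ay":0,"az":0,"claw":75},
    {"tx":0,"ty":0,"tz":-0.7,"ax":0,"ay":0,"az":0,"claw":75}
  ]
}}

```text
time: 15.1
position: [0.4694, 0.1592, 0.2383]
tcp_rot: [3.094, 0.46, -0.12]
wrist_force: [-0.2, 0.2, -0.3]
width: 0.0751
grasp_force: 0.0
```

Run:
```python
from h import *
s=env.read_state();print(s["position"],s["width"],s["wrist_force"])
a=optics.read_camera("side")[:,:,::-1]
cv2.imwrite("pics/m6.png",cv2.resize(a[160:340,180:420],(800,600),interpolation=2)); cv2.imwrite("pics/f.png",a)
```

```text
[0.46938939 0.159159   0.23828602] 0.07505335094080227 [-0.15319907  0.21794574 -0.254311  ]
```

View pics/m6.png

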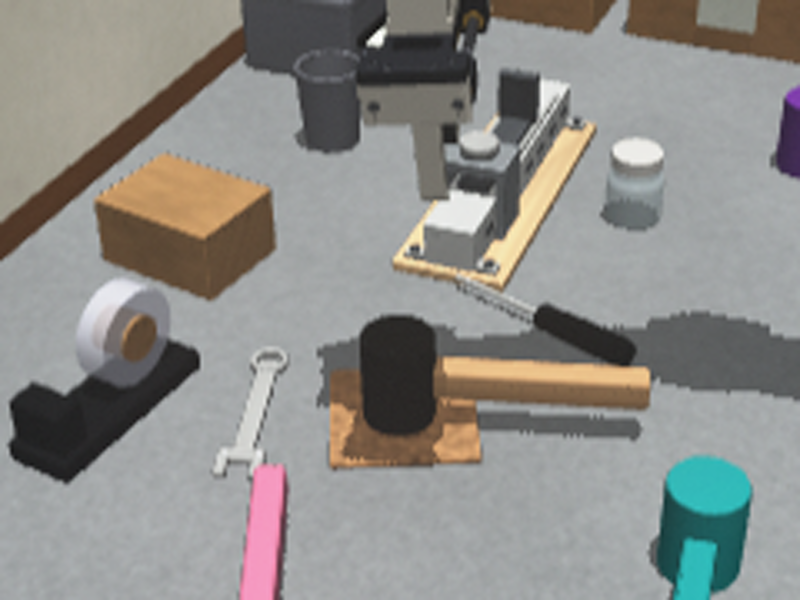

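The final view shows the mallet upright on the pad (head at (398,375)) and the gripper clear of it. The pin head has dropped about 6 px from where it started, which matches the full 20 mm. The bar is home and the bystanders look unmoved. Handing in.

```bash
python3 -c "
from workcell import order
print(order.finish_job())"
```

```text
the job is handed in; nothing more can be done
None
```

I've handed the job in, and no verdict came back: the tie bar was pushed to its stop, one mallet blow left the pin down, the mallet stands upright on the cork pad, and no bystander looked moved in the last picture.

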